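Clip a probe into the rotary workholder and index it to the inspection camera

ROBOT

A 7-joint arm with a two-finger parallel gripper is mounted at the origin on the work surface. World frame = base frame: x ahead of the robot, y to its left, z up, the work surface at z = 0. Lengths are in m, angles in rad, forces in N, time in s.
With the tool pointing down it reaches from about 0.425 to 0.925 m from the base axis. Payload 6.8 kg.
Tool frame: the origin (TCP) lies midway between the tips of the shut fingers; the grasp point (between the pads) lies 19 mm behind it; z points along the fingers, y is the line along which they close (so a half turn about z gives the same grasp; the last joint's range is limited). The gripper opens to 85 mm and grips with 20 to 120 N. Pads are 22 mm wide; open, the fingers measure 114 mm over their backs; the gripper's body (76 mm by 85 mm) begins 54 mm behind the grasp point. The pads swing forward as they close: fully open they stand 13 mm farther back than shut.
Start: joints at [1.077, 0.477, 0.022, 1.555, -0.011, 1.109, -0.083], TCP at [0.254, -0.625, 0.231] pointing down, gripper open.
Joint ranges: [-2.96, 2.96], [-0.34, 2.1], [-1.41, 1.46], [0.24, 2.44], [-1.37, 4.51], [0.17, 1.92], [-2.96, 2.96]. Speed limits (rad/s): [2.39, 2.39, 3.14, 3.14, 3.14, 3.14, 3.14].

INTERFACE

Orientations are given as a rotation vector (axis times angle).
In Python, from bench import r gives the robot as it stands. The module is installed in compiled form; this text tells all that it offers.
- The arm moves only by the tool apply_moves, never from a script. Its argument "rows" is a list of rows, each a list of 6 numbers: the shift along the tool's x, y, z scaled (see below), then the turn, a rotation vector about the tool's x, y, z scaled (see below). A call has 1 to 5 rows; each row is the pose to reach, as a shift and turn from the pose commanded when the call began, along the tool's axes at that moment; what a row does not reach only later rows make up. The controller multiplies each number of a shift by 0.25 m and each number of a turn by 90 degrees. A row lasts 1/8 s, in which the tool goes at most 62.5 mm and 10.7 degrees, less where a joint would pass 70% of its speed; a pose out of reach is approached as far as the arm can. A call with a number of a shift or a turn outside -1 to 1 is refused whole. A call with a gripper value outside its range is refused whole. "claw" is the opening, from 0 (shut) to 1 (fully open), set as the call begins (left out, the last holds). The fingers move at their own pace and stop on an object; "newtons" is the grip in N (left out, the last holds). Time passes only in rows, so rows that repeat a pose let the fingers close. It gives the time, the measured TCP pose, the force, the opening and the grip force at its end, in the units of the state.
- r.get_obs(): the state, without advancing time (a new reading comes with each control period).
- r.grab_frame(name): name is "scene" or "top" or "wrist"; returns a dict with "pixels" (384x512x3 uint8, red, green, blue), "intrinsics" (3x3 intrinsics, pixels), "eye" and "attitude" of the camera in the world. Camera axes: x right, y up, looking along -z (the intrinsics and any distortion apply to the point x, -y, -z); pixel columns grow to the right and rows downward; lengths in m; the calibration is good to about 2 mm. A picture is of the moment at which its call begins. There is no depth.
- r.hand_in(): hands the job in; it is judged then, once.
Trained networks look in a picture, given as the dict that the camera call returned (one of the last four; its "shot" number tells which), for a name from the list of things; names that differ only in an ending like _2 or _b are one class to them, and where a whole thing is asked for, a point or a joint stands for the part that bears it (a point fixed in the world has none). Each returns a list of dicts, best first, with "conf" (0 to 1); they miss things now and then, are a little off and sometimes report something else, mostly with a low value. They report only what shows in the picture. A call takes as long as a camera call. They do not tell look-alikes from the thing itself.
- r.search_frame(picture, thing): "rect" ([left, top, width, height] in pixels, round what is visible of it).
- r.outline_of(picture, thing): "pixels" (384x512 bool, what is visible of it) and "rect" ([left, top, width, height] in pixels, round what is visible of it).
- r.landmark_of(picture, thing): "point" ([column, row] in pixels: a listed point, or the origin of a listed thing).
The state is a dict: "clock": time; "joints": joint angles; "qvel": joint speeds; "tau": joint torques, N m; "tcp_pos": TCP position; "orientation": TCP orientation; "contact_force": force on the tool from outside, world axes, zero at the start; "moment": the same for the moment, N m; "grip_width": finger opening in m; "gripper_force": force on a finger pad.
Only numpy, scipy, OpenCV 4.12 (cv2) and the standard library are available. Lean on these libraries where they do the work, as an engineer would, in place of code of your own. Each camera call takes 0.05 s, during which the arm holds its last target. There are 200 camera calls.

TASK

Take the probe out of the tray and press it down between the spring clips on the dial of the rotary workholder until it snaps fully home, its gold end on the side of the red line. Index the dial, which has pegs to push it round by and which its ratchet lets turn only counter-clockwise, so that the red line stands at the red pointer under the camera and the pawl has dropped in behind that tooth. Don't touch the camera, and leave the bottle, the dish and the spool where they stand.

Things in the scene. Friction and masses are not known exactly. Their poses are not given: they have to be found in the camera images.
- workholder: rotary indexing workholder, fixed: a beige box with a dark top 31 mm above the bench. Origin on the dial's vertical axis at bench height, z up. The box reaches from x = -95 to +120 mm and y = -102 to +172 mm. Camera and pointer stand on its +y side, the pawl on its +x side (top 43 mm above the bench). Its yaw varies by 0.5 rad either way
- dial (a joint): dial angle, rad: 0 when the red line is at the pointer, growing counter-clockwise from above (the only way the ratchet lets it turn). Starts caught on a tooth 65 to 225 degrees short. 16 teeth, 22.5 degrees (0.393 rad) each. The pawl clicks down about 2 degrees after a tooth has passed; let go, its spring drives the dial back onto the last tooth passed, resting at a whole multiple of 22.5 degrees
- pawl (a joint): angle of the brass sprung pawl at the dial's rim, rad: about 0 when dropped fully in behind a tooth, rising to about 0.3 on a tooth's tip. Riding up a tooth takes up to 0.4 N m at the dial (about 6 N at a peg)
- red_mark (a point): middle of the red line on the dial's deck near its rim (20 x 7 mm), 60.5 mm from the axis; x points outward along the line. The dial is a black disc of 71 mm radius, its deck 49 mm above the bench, over a steel ratchet ring with saw teeth of 84 mm tip radius (top 43 mm above the bench)
- pointer (a point): tip of the red pointer fixed beside the dial's rim under the camera's lens: 86.5 mm from the dial's axis along the workholder's +y, 41 mm above the bench; axes as the workholder's
- nest (a point): middle of the probe's axis when fully home: on the dial's axis, 77 mm above the bench, 28 over the deck. x towards the red line, z up. At x = +-35 mm stand pairs of spring fingers 9 mm wide; mouths 25 mm wide 18 mm above this point, narrowing to 10 mm at bumps 5 mm above it. A probe laid in them rests 11 mm high; 10 to 15 N snaps it home. Free down to the deck (but for a 4 mm bar) for |x| < 30
- peg60 (a point): one of the four upright steel finger pegs of the dial (10 mm diameter, standing 24 mm above the deck); the point lies on its axis at half its height. It sits 63 mm from the dial's axis, 60 degrees counter-clockwise (seen from above) from the red line
- peg120 (a point): one of the four upright steel finger pegs of the dial (10 mm diameter, standing 24 mm above the deck); the point lies on its axis at half its height. It sits 63 mm from the dial's axis, 120 degrees counter-clockwise (seen from above) from the red line
- peg240 (a point): one of the four upright steel finger pegs of the dial (10 mm diameter, standing 24 mm above the deck); the point lies on its axis at half its height. It sits 63 mm from the dial's axis, 240 degrees counter-clockwise (seen from above) from the red line
- peg300 (a point): one of the four upright steel finger pegs of the dial (10 mm diameter, standing 24 mm above the deck); the point lies on its axis at half its height. It sits 63 mm from the dial's axis, 300 degrees counter-clockwise (seen from above) from the red line
- probe_center (a point): middle of the loose probe's axis: a bright round metal barrel, 14 mm diameter, 100 mm long, with a steel hexagon (17 mm across flats, 20 mm long) round its middle, a gold end 10 mm long and a black end 12 mm long; about 90 g. x points along the barrel to the gold end. It lies on a flat of the hexagon in the tray, in any direction; this point is 8.5 mm above the tray's floor
- header_tip (a point): centre of the end face of the probe's gold end, 50 mm from its middle
- tray: shallow black tray fixed to the bench, 190 mm (x) by 230 mm (y), walls 13 mm high and 3 mm thick, floor 3 mm above the bench; origin at the middle of its underside
- camera: side-looking camera on the workholder's +y side, not to be touched: a beige block 52 mm wide (x), y = 127 to 167 mm, up to 156 mm above the bench; its lens and white ring light (42 mm diameter, 77 mm above the bench) reach in to y = 95 mm. Its origin and axes are the workholder's (on the dial's axis, at bench height)
- bottle: small clear bottle with a blue cap, 44 mm in diameter, 105 mm tall, standing loose beside the workholder; origin at the middle of its underside. To be left alone
- dish: low glass dish, 60 mm in diameter, 16 mm tall, standing loose between the workholder and the robot; origin at the middle of its underside. To be left alone
- spool: gold wire spool, 32 mm in diameter, 23 mm tall, standing loose in a corner of the tray; origin at the middle of its underside. To be left alone
Not all that is in view belongs to the job. What is shaped like the part that bears probe_center but brown, green or orange is not meant.

How it is judged:
At the end, for the whole second after the job is handed in: Probe within 6 mm of its seat in the clips, at most 3 mm high and within 0.1 rad of their line, gold end towards the red line; red line within 6 mm (5.5 degrees) of the pointer, pawl down (under 0.05 rad), dial at rest; bottle, dish and spool within 20 mm of where they stood (distance between probe_center and nest below 0.006 m and z of probe_center in the frame of nest below 0.003 m and x of header_tip in the frame of nest above 0.04 m and angle between the x axis of probe_center and the x axis of nest, either way round below 0.1 rad and x of red_mark in the frame of pointer between -0.006 and 0.006 m and y of red_mark in the frame of pointer above -0.05 m and value of joint pawl below 0.05 rad and velocity of joint dial between -0.1 and 0.1 rad/s and distance of each of bottle, dish, spool from where it was at the start of the episode below 0.02 m); the robot touches nothing.
It fails at once if the camera is touched (more than 2 N) (contact force between any of the arm, the fingers, probe and camera above 2 N).
It fails at once if the bottle, the dish or the spool is shifted by more than 20 mm or tipped (distance of any of bottle, dish, spool from where it was at the start of the episode above 0.02 m or angle between any of bottle, dish, spool's own z axis and vertical above 0.3 rad).
It also fails if it takes over 67 s, if anything falls off the work surface, if the arm or the gripper's body presses on something with over 40 N, if the wrist force passes 120 N, or if a joint passes its speed limit or range.

## Working session

There is one attempt and no reset: what is moved stays moved. The work goes in short steps, Python scripts to look and compute and a tool call to move; the robot and the scene stay as the last step left them, time stands still between calls to the robot, and variables do not carry over. Pictures are saved under pics/ and viewed, at most 10 in all, crops included, and the job is handed in when it is done.

Besides the shell and the picture viewer there is one more tool, called after "Request:" as name(argument=value, ...), one argument or row to a line, values as JSON. apply_moves: Moves the arm, as the interface text tells. Its arguments: {"type":"object","properties":{"rows":{"type":"array","items":{"type":"array","items":{"type":"number"}}},"claw":{"type":"number"},"newtons":{"type":"number"}},"required":["rows"]}

```bash
mkdir -p pics; cat > h.py <<'E'
import numpy as np, cv2
from scipy.spatial.transform import Rotation as R
from bench import r
def att(f):
    a=np.array(f['attitude'],float)
    return a if a.shape==(3,3) else R.from_rotvec(a).as_matrix() if a.size==3 else R.from_quat(a).as_matrix()
def back(f,px,z):
    K=np.array(f['intrinsics']);d=np.linalg.inv(K)@[px[0],px[1],1];d=att(f)@[d[0],-d[1],-d[2]]
    e=np.array(f['eye']);return e+d*(z-e[2])/d[2]
def proj(f,p):
    c=att(f).T@(np.array(p)-f['eye']);c=np.array(f['intrinsics'])@[c[0],-c[1],-c[2]];return c[:2]/c[2]
def save(f,n,crop=None,s=1):
    im=f['pixels'][...,::-1]
    if crop: x,y,w,h=crop;im=im[y:y+h,x:x+w]
    cv2.imwrite('pics/'+n,cv2.resize(im,None,fx=s,fy=s,interpolation=cv2.INTER_CUBIC))
def move(p=None,rv=None):
    "row (tool axes, scaled) from measured pose to world p, rotation matrix rv"
    o=r.get_obs();A=R.from_rotvec(o['orientation'])
    t=A.inv().apply(np.array(p)-o['tcp_pos'])/.25
    w=(A.inv()*R.from_matrix(rv)).as_rotvec()/(np.pi/2) if rv is not None else np.zeros(3)
    return np.round(np.r_[t,w],4).tolist()
E
python3 - <<'E'
from h import *
for n in('top','scene'):
    f=r.grab_frame(n);print(n,f['eye'],f['attitude'],f['intrinsics'])
    np.save('/tmp/%s.npy'%n,f['pixels'])
    save(f,n+'.png',s=1.5)
    for t,z in [('workholder',0),('red_mark',.049),('pointer',.041),('nest',.077),('peg60',.061),('peg120',.061),('peg240',.061),('peg300',.061),('probe_center',.0115),('header_tip',.0115),('tray',0),('bottle',0),('dish',0),('spool',.003)]:
        for q in r.landmark_of(f,t)[:4]:
            print(t,np.round(q['conf'],2),np.round(q['point'],1),np.round(back(f,q['point'],z),4))
o=r.get_obs();print(o)
E
```

```text
top [ 0.37402538 -0.10820382  1.00041434] [ 0.15622185 -0.15479256 -1.57661214] [[380.54419636   0.         251.99817444]
 [  0.         380.54419636 197.71170035]
 [  0.           0.           1.        ]]
workholder 0.79 [138.  205.7] [0.5563 0.1963 0.    ]
workholder 0.31 [101.5 211. ] [0.543 0.293 0.   ]
red_mark 0.81 [153.1 189.6] [0.5888 0.1447 0.049 ]
pointer 0.97 [102.5 210.8] [0.5366 0.274  0.041 ]
nest 0.7 [125.5 198.3] [0.5612 0.2048 0.077 ]
nest 0.39 [293.3 182.5] [ 0.5965 -0.2119  0.077 ]
peg60 0.95 [149.1 215.8] [0.5192 0.1488 0.061 ]
peg60 0.94 [125.8 222.9] [0.502  0.2061 0.061 ]
peg60 0.9 [136.2 176.2] [0.6216 0.186  0.061 ]
peg60 0.61 [112.2 184.2] [0.6014 0.2459 0.061 ]
peg120 0.95 [149.1 215.8] [0.5192 0.1488 0.061 ]
peg120 0.94 [125.8 222.9] [0.502  0.2061 0.061 ]
peg120 0.9 [136.2 176.2] [0.6216 0.186  0.061 ]
peg120 0.61 [112.2 184.2] [0.6014 0.2459 0.061 ]
peg240 0.95 [149.1 215.8] [0.5192 0.1488 0.061 ]
peg240 0.94 [125.8 222.9] [0.502  0.2061 0.061 ]
peg240 0.9 [136.2 176.2] [0.6216 0.186  0.061 ]
peg240 0.61 [112.2 184.2] [0.6014 0.2459 0.061 ]
peg300 0.95 
[... 2981 characters left out ...]

{'clock': 1.5, 'joints': array([ 1.07688751,  0.47700874,  0.02240073,  1.55540249, -0.01151015,
        1.10927672, -0.08308454]), 'qvel': array([-0.00086012, -0.0003428 ,  0.00028665,  0.00052572, -0.0006873 ,
        0.0026479 , -0.00172178]), 'tau': array([-1.25549610e-05, -5.96314216e+01,  1.60625763e+00, -2.81539750e+01,
        1.24549930e-02,  1.57810227e-03,  8.99358923e-06]), 'tcp_pos': array([ 0.25402557, -0.62540045,  0.231301  ]), 'orientation': array([3.08329872e+00, 6.02253749e-01, 4.75355293e-05]), 'contact_force': array([ 0.29971654, -0.67460976,  0.37601901]), 'moment': array([-0.00479184, -0.00142884,  0.01675194]), 'gripper_force': 0.0, 'grip_width': 0.08533087969875308}
```

View pics/top.png

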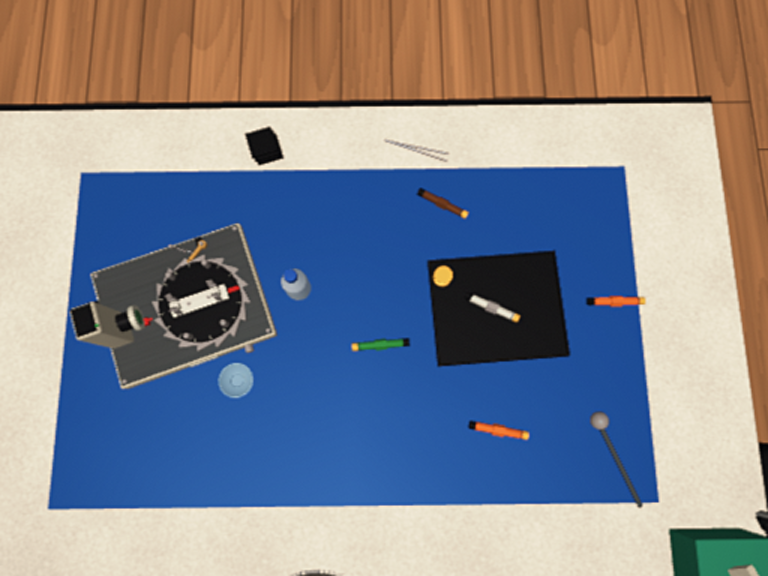

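View pics/scene.png

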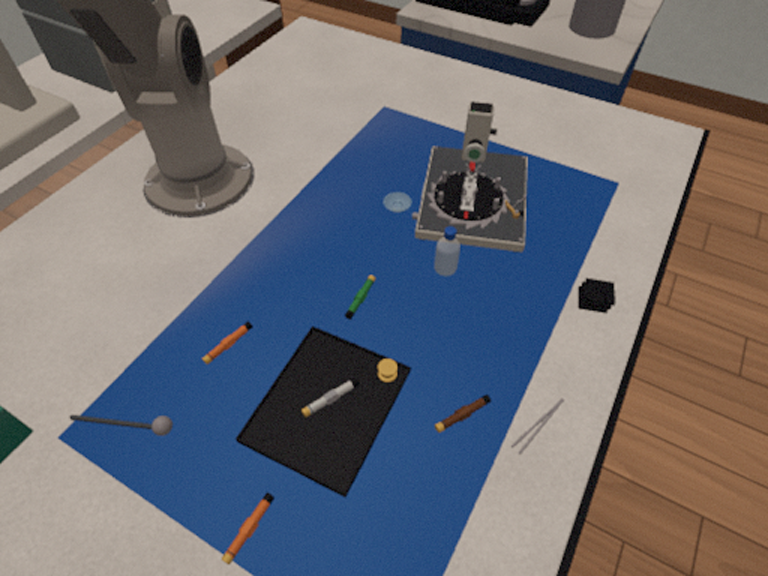

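The top picture (1.5x scale) shows the silver probe in the tray at (495,308), gold end at (518,318). The look-alikes are brown (443,203), green (381,345), orange (499,431) and orange (616,301). The scene picture agrees, so I choose the silver one in the tray and check it in a crop.

```bash
python3 - <<'E'
from h import *
f=r.grab_frame('top')
save(f,'crop.png',(280,160,110,90),6)
q=[o for o in r.outline_of(f,'probe_center')]
for o in q: print(o['conf'],o['rect'])
g=f['pixels'].astype(int)
m=np.zeros(g.shape[:2],bool);m[170:240,305:370]=1
m&=(g.min(2)>70)|((g[...,0]>130)&(g[...,2]<120))
yy,xx=np.nonzero(m);print(len(xx),xx.min(),xx.max(),yy.min(),yy.max())
for o in q:
    x,y,w,h=o['rect']
    if 300<x+w/2<350 and 190<y+h/2<225:
        yy,xx=np.nonzero(o['pixels']);P=np.array([back(f,(a+0*.5,b),.0125) for a,b in zip(xx,yy)])
        c,(w2,h2),a=cv2.minAreaRect((P[:,:2]*1000).astype(np.float32));print(c,w2,h2,a)
        gold=(g[yy,xx,0]-g[yy,xx,2])>60
        print('gold',P[gold].mean(0),'cent',P.mean(0))
E
```

```text
0.76 [232.6, 227.7, 40.9, 7.6]
0.65 [309.0, 196.0, 34.8, 19.5]
0.6 [286.5, 169.9, 93.2, 72.2]
0.54 [313.5, 279.9, 39.5, 11.8]
0.52 [389.8, 196.0, 39.4, 8.7]
0.45 [278.7, 123.4, 31.0, 20.1]
0.29 [47.1, 151.6, 136.0, 110.1]
207 313 346 197 214
(552.9181518554688, -305.9283447265625) 100.69769287109375 22.407611846923828 69.15925598144531
gold [ 0.53326065 -0.34714379  0.0125    ] cent [ 0.55209509 -0.30748708  0.0125    ]
(551.7130126953125, -315.9521484375) 190.45501708984375 231.29940795898438 3.8645009994506836
gold [ 0.58795609 -0.25922746  0.0125    ] cent [ 0.5485211  -0.31829817  0.0125    ]
```

View pics/crop.png

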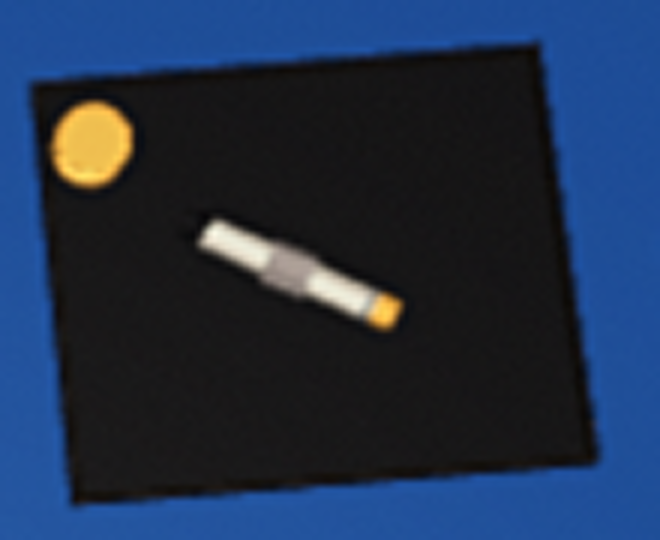

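The crop shows the silver probe with its steel hexagon at px (328,205) and gold end at px (344,212). Its length measures 100.7 mm, so it is the right one.

```bash
cat >> h.py <<'E'
def Rd(deg):
    c,s=np.cos(np.radians(deg)),np.sin(np.radians(deg));return np.array([[c,s,0],[s,-c,0],[0,0,-1.]])
E
python3 -c "
from h import *
print(move([.553,-.306,.14],Rd(69)))"
```

```text
[1.5888, -0.7337, 0.3651, 0.0, -0.0, -0.5211]
```

Request:
apply_moves(
  rows=[
    [0.3, -0.14, 0.07, 0, 0, -0.1],
    [0.5, -0.23, 0.12, 0, 0, -0.2],
    [0.7, -0.32, 0.17, 0, 0, -0.3],
    [0.9, -0.41, 0.2, 0, 0, -0.4],
    [1, -0.46, 0.23, 0, 0, -0.52],
  ],
  claw=1,
)

```text
clock: 2.22
tcp_pos: [0.4456, -0.421, 0.1737]
orientation: [-2.582, -1.79, -0.003]
contact_force: [0.0, -0.1, 0.2]
grip_width: 0.0857
gripper_force: 0.0
```

```bash
python3 -c "
from h import *
print(move([.553,-.306,.14],Rd(69)))"
```

```text
[0.5811, 0.241, 0.136, 0.0006, -0.001, 0.0053]
```

Request:
apply_moves(
  rows=[
    [0.2, 0.08, 0.05, 0, 0, 0],
    [0.4, 0.17, 0.1, 0, 0, 0.0],
    [0.58, 0.24, 0.136, 0, 0, 0.005],
    [0.58, 0.24, 0.136, 0, 0, 0.005],
    [0.58, 0.24, 0.136, 0, 0, 0.005],
  ],
)

```text
clock: 2.85
tcp_pos: [0.5503, -0.3118, 0.1397]
orientation: [2.598, 1.766, -0.001]
contact_force: [-0.2, -0.5, -0.1]
grip_width: 0.0854
gripper_force: 0.0
```

```bash
python3 - <<'E'
from h import *
f=r.grab_frame('wrist');save(f,'w1.png',s=1.4)
print(r.get_obs()['tcp_pos'],f['eye'])
for o in r.outline_of(f,'probe_center')[:2]:
    yy,xx=np.nonzero(o['pixels']);P=np.array([back(f,(a,b),.0125) for a,b in zip(xx,yy)])
    c,(w2,h2),a=cv2.minAreaRect((P[:,:2]*1000).astype(np.float32));print(o['conf'],o['rect'],c,w2,h2,a)
for t in('probe_center','header_tip'):
    for q in r.landmark_of(f,t)[:2]: print(t,q['conf'],q['point'],back(f,q['point'],.0125))
E
```

```text
[ 0.5498575  -0.31263068  0.13992209] [ 0.5800585  -0.23418857  0.28343475]
0.95 [44.8, 198.5, 49.7, 88.3] (341.6424255371094, -306.1249694824219) 103.97388458251953 23.231060028076172 79.09423065185547
0.78 [308.6, 301.4, 23.9, 47.0] (561.08837890625, -508.4517517089844) 79.96954345703125 19.03617286682129 89.59310150146484
probe_center 0.9 [251.7, 170.0] [ 0.55240654 -0.30015254  0.0125    ]
probe_center 0.88 [432.8, 6.1] [ 0.74351598 -0.22508015  0.0125    ]
header_tip 0.95 [337.7, 357.9] [ 0.563084   -0.56740182  0.0125    ]
header_tip 0.69 [248.2, 219.6] [ 0.52923924 -0.34859688  0.0125    ]
```

View pics/w1.png

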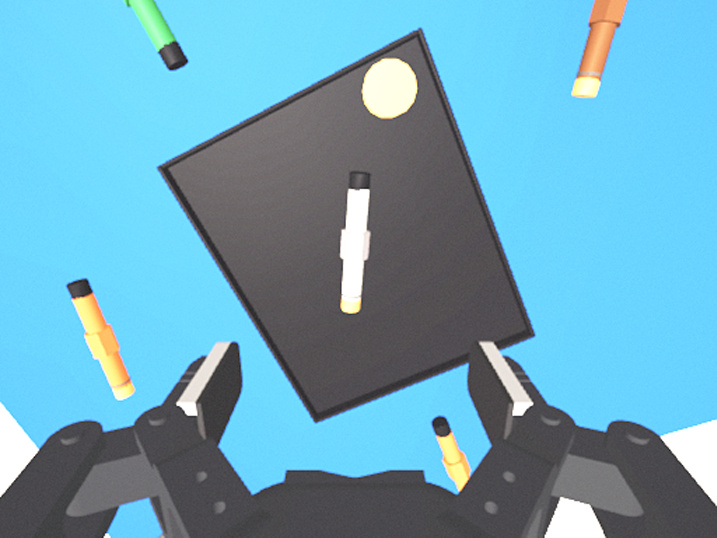

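The wrist picture shows the silver probe in the tray: black end (360,173), hexagon (355,243), gold tip (350,312), all at 1.4x.

```bash
python3 - <<'E'
from h import *
f=r.grab_frame('wrist')
g=f['pixels'].astype(int);m=np.zeros(g.shape[:2],np.uint8);m[120:230,235:272]=1
m&=(g.min(2)>120)|((g[...,0]>150)&(g[...,2]<140)&(g[...,0]-g[...,2]>50))
n,l,s,c=cv2.connectedComponentsWithStats(m);k=1+s[1:,4].argmax();yy,xx=np.nonzero(l==k);print(s[k])
P=np.array([back(f,(a,b),.015)[:2] for a,b in zip(xx,yy)])
u=np.linalg.svd(P-P.mean(0),full_matrices=False)[2][0]
if u[1]>0:u=-u
t=(P-P.mean(0))@u; print('gold dir deg',np.degrees(np.arctan2(u[1],u[0])),t.min(),t.max())
# gold tip at t.max -> centre 50mm back
print('centre',P.mean(0)+u*(t.max()-.05), P.mean(0)+u*(t.min()+.038))
print([back(f,p,.0115)[:2] for p in((257,124),(250,222.5),(253.5,173.5))], r.get_obs()['tcp_pos'])
E
```

```text
[ 243  133   22   90 1465]
gold dir deg -115.50617950484049 -0.04261103389326507 0.04896118318238738
centre [ 0.55099978 -0.30683078] [ 0.55253801 -0.30360671]
[array([ 0.57297745, -0.26201865]), array([ 0.52887638, -0.35406835]), array([ 0.55210031, -0.30563516])] [ 0.54989663 -0.31255523  0.14006908]
```

```bash
python3 -c "
from h import *
print(move([.5517,-.3055,.03],Rd(64.8)))"
```

```text
[0.0291, -0.0039, 0.4403, 0.0002, 0.0003, 0.0386]
```

Request:
apply_moves(
  rows=[
    [0.029, -0.004, 0.1, 0, 0, 0.0386],
    [0.029, -0.004, 0.25, 0, 0, 0.0386],
    [0.029, -0.004, 0.38, 0, 0, 0.0386],
    [0.029, -0.004, 0.44, 0, 0, 0.0386],
    [0.029, -0.004, 0.44, 0, 0, 0.0386],
  ],
)

```text
clock: 3.72
tcp_pos: [0.5518, -0.3043, 0.0293]
orientation: [-2.65, -1.685, 0.001]
contact_force: [0.3, 0.4, -0.1]
grip_width: 0.0855
gripper_force: 0.0
```

```bash
python3 -c "
from h import *
print(move([.5517,-.3055,.0065],Rd(64.8)),r.get_obs()['tcp_pos'])"
```

```text
[-0.0046, 0.0019, 0.091, -0.0009, 0.0, 0.001] [ 0.55179215 -0.30427037  0.02926266]
```

Request:
apply_moves(
  rows=[
    [-0.004, 0.002, 0.06, 0, 0, 0],
    [-0.004, 0.002, 0.09, 0, 0, 0],
    [-0.004, 0.002, 0.09, 0, 0, 0],
  ],
)

```text
clock: 4.1
tcp_pos: [0.552, -0.3051, 0.0068]
orientation: [-2.65, -1.686, 0.001]
contact_force: [-0.2, -0.2, 0.5]
grip_width: 0.0853
gripper_force: 0.0
```

Request:
apply_moves(
  rows=[
    [0, 0, 0, 0, 0, 0],
    [0, 0, 0, 0, 0, 0],
    [0, 0, 0, 0, 0, 0],
    [0, 0, 0, 0, 0, 0],
    [0, 0, 0, 0, 0, 0],
  ],
  claw=0,
  newtons=70,
)

```text
clock: 4.72
tcp_pos: [0.5526, -0.3053, 0.0079]
orientation: [2.65, 1.686, 0.0]
contact_force: [-1.4, -0.1, 3.9]
grip_width: 0.0158
gripper_force: 68.4
```

Request:
apply_moves(
  rows=[
    [0, 0, -0.1, 0, 0, 0],
    [0, 0, -0.3, 0, 0, 0],
    [0, 0, -0.5, 0, 0, 0],
    [0, 0, -0.7, 0, 0, 0],
    [0, 0, -0.8, 0, 0, 0],
  ],
)

```text
clock: 5.35
tcp_pos: [0.5534, -0.3056, 0.2104]
orientation: [2.648, 1.684, 0.003]
contact_force: [0.2, 0.0, -0.7]
grip_width: 0.016
gripper_force: 68.9
```

```bash
python3 -c "
from h import *
f=r.grab_frame('wrist');save(f,'w2.png',s=1.4)
print(move([.54,.17,.2],Rd(112)),r.get_obs()['tcp_pos'],r.get_obs()['grip_width'])"
```

```text
[1.7002, -0.8607, 0.0452, 0.0044, 0.002, -0.5232] [ 0.55453061 -0.30615287  0.21294097] 0.01585364752750207
```

View pics/w2.png

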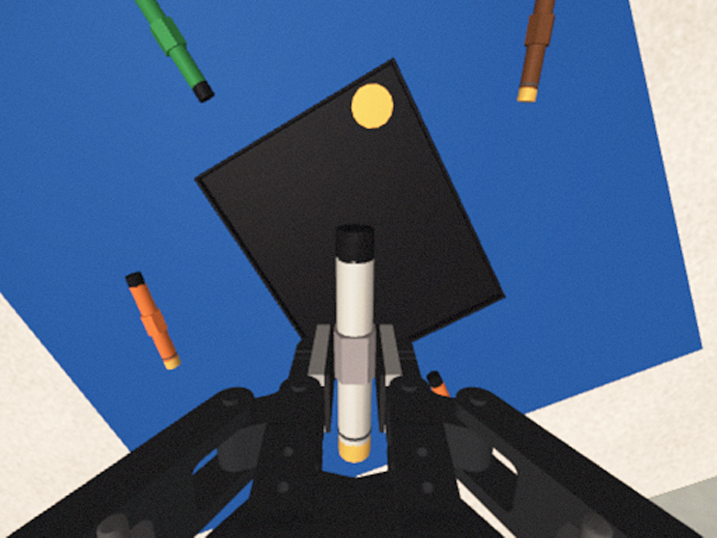

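Lifted: the probe is held at the hexagon (355,357), square to the pads, gold end toward the palm side at (355,450). On to the workholder.

Request:
apply_moves(
  rows=[
    [0.2, -0.1, 0.0, 0, 0, -0.1],
    [0.4, -0.2, 0.0, 0, 0, -0.2],
    [0.6, -0.3, 0.0, 0, 0, -0.3],
    [0.8, -0.4, 0.02, 0, 0, -0.4],
    [1, -0.5, 0.03, 0, 0, -0.5],
  ],
)

```text
clock: 6.02
tcp_pos: [0.5444, -0.0242, 0.199]
orientation: [-1.797, -2.576, 0.001]
contact_force: [1.2, 0.3, -1.2]
grip_width: 0.0161
gripper_force: 68.9
```

```bash
python3 -c "
from h import *
print(move([.54,.14,.2],Rd(112)),r.get_obs()['tcp_pos'])"
```

```text
[0.6224, 0.2103, -0.0041, -0.0004, -0.0002, -0.0199] [ 0.54442469 -0.02418596  0.19897407]
```

Request:
apply_moves(
  rows=[
    [0.2, 0.07, 0, 0, 0, -0.02],
    [0.4, 0.14, 0.0, 0, 0, -0.02],
    [0.55, 0.19, 0, 0, 0, -0.02],
    [0.62, 0.21, 0, 0, 0, -0.02],
    [0.62, 0.21, 0, 0, 0, -0.02],
  ],
)

```text
clock: 6.65
tcp_pos: [0.5413, 0.1383, 0.1993]
orientation: [-1.76, -2.601, 0.001]
contact_force: [0.2, -0.0, -1.2]
grip_width: 0.0156
gripper_force: 68.9
```

```bash
python3 - <<'E'
from h import *
f=r.grab_frame('wrist');save(f,'w3.png',s=1.4)
print(r.get_obs()['tcp_pos'])
for t,z in [('red_mark',.049),('pointer',.041),('nest',.077),('peg60',.061),('workholder',0)]:
    for q in r.landmark_of(f,t)[:4]:
        print(t,np.round(q['conf'],2),np.round(q['point'],1),np.round(back(f,q['point'],z),4))
E
```

```text
[0.54169188 0.13655927 0.19928935]
red_mark 0.94 [289.7 185.9] [0.5826 0.1422 0.049 ]
pointer 0.65 [301.4  37.1] [0.5338 0.2803 0.041 ]
pointer 0.64 [355.8  99.1] [0.6088 0.2497 0.041 ]
nest 0.85 [300.4 136.1] [0.565  0.1974 0.077 ]
peg60 0.96 [345.7 163.1] [0.6226 0.1887 0.061 ]
peg60 0.92 [240.8 159.4] [0.5221 0.1525 0.061 ]
peg60 0.91 [242.5  93.2] [0.5007 0.2124 0.061 ]
peg60 0.71 [250.1 247.7] [0.5683 0.0617 0.061 ]
workholder 0.84 [288.5 126.9] [0.5631 0.1967 0.    ]
```

View pics/w3.png

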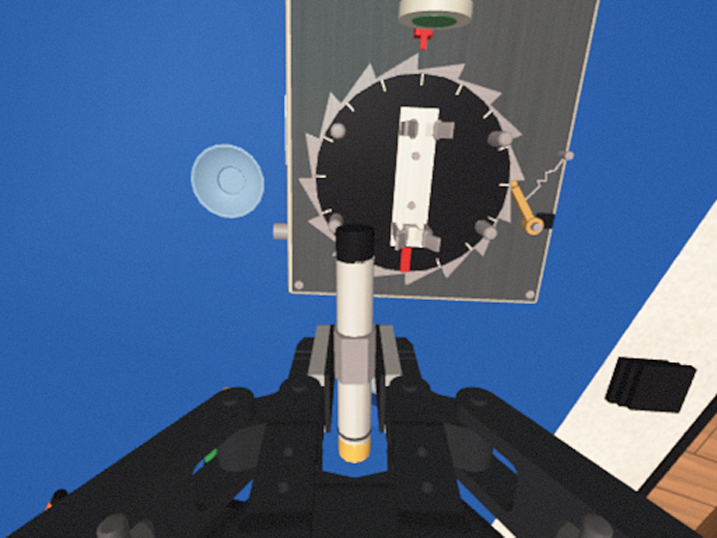

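The wrist picture shows the dial: red line at (406,260), pointer tip (424,46). The pegs are at (338,131), (500,139), (336,222) and (487,228), and the pawl is at the right (520,195). Fit the dial model to these.

```bash
cat > fit.py <<'E'
from h import *
from scipy.optimize import least_squares
pol=lambda c,a,rad,z:[c[0]+rad*np.cos(a),c[1]+rad*np.sin(a),z]
def fit(f,red,pegs,ptr,c0,a0):
    # pegs: {deg:pixel}
    def res(x):
        e=[]
        if red is not None: e+=list(proj(f,pol(x,x[2],.0605,.049))-red)
        for k,p in pegs.items(): e+=list(proj(f,pol(x,x[2]+np.radians(k),.063,.061))-p)
        e+=list(proj(f,pol(x,x[3],.0865,.041))-ptr)
        return e
    s=least_squares(res,[*c0,*a0]);x=s.x
    print('axis',x[:2].round(4),'red deg',np.degrees(x[2]).round(2),'ptr deg',np.degrees(x[3]).round(2),'dial',((np.degrees(x[2]-x[3])+180)%360-180).round(2),'res px',s.fun.round(1))
    return x
E
python3 - <<'E'
from fit import *
f=r.grab_frame('wrist')
pegs={60:(345.7,163.1),300:(240.8,159.4),240:(242.5,93.2),120:(355.8,99.1)}
fit(f,(289.7,185.9),pegs,(302.9,33.5),(.562,.2),(-1.15,1.88))
f=r.grab_frame('top')
pegs={300:(149.1,215.8),240:(125.8,222.9),60:(136.2,176.2),120:(112.2,184.2)}
fit(f,(153.1,189.6),pegs,(102.5,210.8),(.562,.2),(-1.15,1.88))
print(r.get_obs()['tcp_pos'])
E
```

```text
axis [0.563 0.198] red deg -70.88 ptr deg 108.4 dial -179.28 res px [-0.1 -1.2  1.1  0.3 -1.  -0.6 -0.8  0.2  0.9 -0.5 -0.1  1.6]
axis [0.5625 0.1966] red deg -68.72 ptr deg 108.28 dial -177.01 res px [ 1.7  1.6  0.6 -1.5 -0.1  0.7 -0.4 -1.2  0.1 -0.2 -1.9  0.5]
[0.54191603 0.13674437 0.19978997]
```

```bash
python3 - <<'E'
from h import *
f=r.grab_frame('wrist');o=r.get_obs();T=o['tcp_pos'];A=R.from_rotvec(o['orientation'])
for n,p,dz in(('hexA',(355,335),8.5),('hexB',(355,383),8.5),('black far',(355,229),3),('gold far',(353,462),-3),('gold/barrel',(353,440),7),('blk/barrel',(355,262),7)):
    q=back(f,np.array(p)/1.4,T[2]+.0045+dz/1000);print(n,(A.inv().apply(q-T)*1000).round(1))
print(move([.563,.198,.115],Rd(109)))
E
```

```text
hexA [ 11.8   0.1 -13. ]
hexB [ -9.    0.1 -13. ]
black far [50.6  0.1 -7.5]
gold far [-59.2  -0.7  -1.5]
gold/barrel [-37.7  -0.7 -11.5]
blk/barrel [ 39.7   0.1 -11.5]
[0.1954, 0.1686, 0.3393, 0.0, 0.0002, 0.0295]
```

Request:
apply_moves(
  rows=[
    [0.1, 0.08, 0.1, 0, 0, 0.03],
    [0.19, 0.17, 0.2, 0, 0, 0.03],
    [0.19, 0.17, 0.3, 0, 0, 0.03],
    [0.192, 0.169, 0.34, 0, 0, 0.03],
    [0.192, 0.169, 0.34, 0, 0, 0.03],
  ],
)

```text
clock: 7.72
tcp_pos: [0.5629, 0.1973, 0.1145]
orientation: [-1.824, -2.557, 0.002]
contact_force: [0.3, 0.6, 0.3]
grip_width: 0.016
gripper_force: 68.9
```

```bash
python3 - <<'E'
from h import *
f=r.grab_frame('wrist');save(f,'w4.png',s=1.4)
print(move([.563,.197,.083],Rd(109)),r.get_obs()['tcp_pos'])
E
```

```text
[-0.0017, -0.0026, 0.1291, 0.0002, 0.0001, -0.0002] [0.56346763 0.19760838 0.11527391]
```

View pics/w4.png

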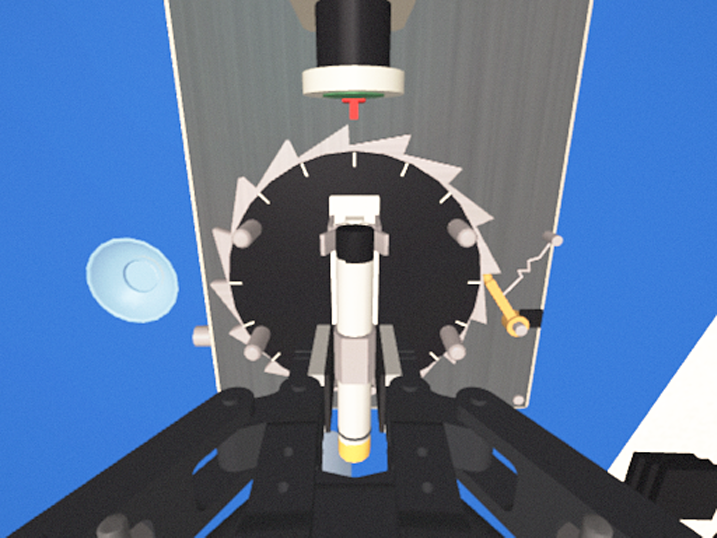

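The probe hangs centred over the clips: far clip at (355,240), pointer (354,110), and pegs symmetric about column 355. Now lower it.

Request:
apply_moves(
  rows=[
    [-0.002, -0.002, 0.05, 0, 0, 0],
    [-0.002, -0.002, 0.1, 0, 0, 0],
    [-0.002, -0.002, 0.125, 0, 0, 0],
    [-0.002, -0.002, 0.125, 0, 0, 0],
  ],
)

```text
clock: 8.28
tcp_pos: [0.5627, 0.1973, 0.0829]
orientation: [-1.823, -2.558, 0.001]
contact_force: [1.0, -0.1, -1.6]
grip_width: 0.0162
gripper_force: 68.8
```

Request:
apply_moves(
  rows=[
    [0, 0, 0.008, 0, 0, 0],
    [0, 0, 0.016, 0, 0, 0],
    [0, 0, 0.024, 0, 0, 0],
    [0, 0, 0.032, 0, 0, 0],
    [0, 0, 0.036, 0, 0, 0],
  ],
)

```text
clock: 8.9
tcp_pos: [0.5629, 0.1975, 0.0747]
orientation: [1.824, 2.558, 0.0]
contact_force: [-0.3, 0.2, 0.3]
grip_width: 0.0161
gripper_force: 69.0
```

Request:
apply_moves(
  rows=[
    [0, 0, 0.006, 0, 0, 0],
    [0, 0, 0.012, 0, 0, 0],
    [0, 0, 0.016, 0, 0, 0],
  ],
)

```text
clock: 9.28
tcp_pos: [0.5631, 0.1976, 0.0728]
orientation: [1.823, 2.557, -0.001]
contact_force: [-8.3, -4.4, 27.1]
grip_width: 0.0159
gripper_force: 71.8
```

Request:
apply_moves(
  rows=[
    [0, 0, -0.004, 0, 0, 0],
    [0, 0, -0.004, 0, 0, 0],
    [0, 0, -0.004, 0, 0, 0],
  ],
  claw=0.6,
  newtons=40,
)

```text
clock: 9.65
tcp_pos: [0.5627, 0.1973, 0.0711]
orientation: [-1.824, -2.558, 0.001]
contact_force: [-0.2, 0.2, 0.2]
grip_width: 0.0513
gripper_force: 0.0
```

Request:
apply_moves(
  rows=[
    [0, 0, -0.1, 0, 0, 0],
    [0, 0, -0.2, 0, 0, 0],
    [-0.15, 0, -0.35, 0, 0, 0],
    [-0.25, 0, -0.4, 0, 0, 0],
    [-0.25, 0, -0.4, 0, 0, 0],
  ],
)

```text
clock: 10.28
tcp_pos: [0.5847, 0.1358, 0.1722]
orientation: [1.828, 2.552, 0.001]
contact_force: [0.2, -1.0, 0.5]
grip_width: 0.0509
gripper_force: 0.0
```

```bash
python3 - <<'E'
from fit import *
f=r.grab_frame('wrist');save(f,'w5.png',s=1.4)
print(r.get_obs()['tcp_pos'])
for t,z in [('red_mark',.049),('pointer',.041),('probe_center',.077),('header_tip',.077),('peg60',.061)]:
    for q in r.landmark_of(f,t)[:4]:
        print(t,np.round(q['conf'],2),np.round(q['point'],1),np.round(back(f,q['point'],z),4))
E
```

```text
[0.5834752  0.13758194 0.17140318]
red_mark 0.75 [120.  122.3] [0.4501 0.1516 0.049 ]
red_mark 0.38 [252.6 109.4] [0.5619 0.2017 0.049 ]
pointer 0.94 [250.1   3.6] [0.5325 0.2816 0.041 ]
probe_center 0.77 [250.1 116.4] [0.5612 0.1972 0.077 ]
header_tip 0.69 [253.  174.4] [0.5794 0.1513 0.077 ]
header_tip 0.43 [131.5 285.7] [0.5012 0.0023 0.077 ]
peg60 0.76 [313.5 147.7] [0.6246 0.1884 0.061 ]
peg60 0.58 [320.   70.6] [0.6047 0.2498 0.061 ]
peg60 0.56 [189.7  72.3] [0.5025 0.2136 0.061 ]
peg60 0.55 [191.  148.8] [0.52   0.1518 0.061 ]
```

View pics/w5.png

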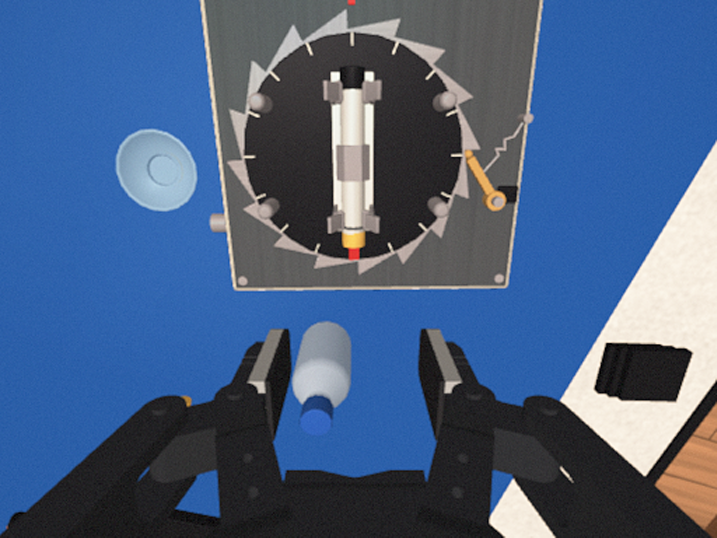

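The probe lies in both clips, hexagon (352,163), gold end (353,240) beside the red line (353,254), black end (351,77). Bottle and dish are untouched. Next I straddle peg300 at (268,207) with the fingers and carry it round.

```bash
cat >> fit.py <<'E'
C=np.array([.563,.1978])
def pegpose(a,z,rad=.063): # tool over point at world angle a deg, tool x inward
    return [C[0]+rad*np.cos(np.radians(a)),C[1]+rad*np.sin(np.radians(a)),z],Rd(a+180)
def rows(angles,z,rad=.063):
    for a in angles: print(a,np.round(move(*pegpose(a,z,rad)),3).tolist())
E
python3 - <<'E'
from fit import *
f=r.grab_frame('wrist')
x=fit(f,None,{60:(313.5,147.7),120:(320,70.6),240:(189.7,72.3),300:(191,148.8)},(250.1,3.6),(.562,.2),(-1.24,1.88))
rows([-131.4],.13)
E
```

```text
axis [0.5599 0.2047] red deg -70.81 ptr deg 111.16 dial 178.03 res px [ 0.7  0.1 -0.5  1.6 -1.9 -0.1  1.9 -1.  -0.  -0.7]
-131.4 [0.122, -0.217, 0.164, -0.001, 0.0, 0.672]
```

Request:
apply_moves(
  rows=[
    [0.04, -0.07, 0, 0, 0, 0.115],
    [0.09, -0.14, 0.0, 0, 0, 0.23],
    [0.122, -0.217, 0.05, 0, 0, 0.345],
    [0.122, -0.217, 0.1, 0, 0, 0.46],
    [0.122, -0.217, 0.164, 0, 0, 0.575],
  ],
  claw=0.27,
)

```text
clock: 11.25
tcp_pos: [0.5217, 0.1502, 0.1303]
orientation: [2.761, 1.499, 0.001]
contact_force: [0.2, 0.5, 0.2]
grip_width: 0.0231
gripper_force: 0.0
```

Request:
apply_moves(
  rows=[
    [0, 0, 0, 0, 0, 0.1],
    [0, 0, 0, 0, 0, 0.1],
  ],
)

```text
clock: 11.5
tcp_pos: [0.5217, 0.1501, 0.1302]
orientation: [-2.865, -1.288, 0.001]
contact_force: [-0.7, -0.6, 0.5]
grip_width: 0.0231
gripper_force: 0.0
```

```bash
python3 - <<'E'
from fit import *
o=r.get_obs();print(o['tcp_pos'],o['grip_width'],o['joints'].round(2))
f=r.grab_frame('wrist')
for q in r.landmark_of(f,'peg60')[:4]:print(q['conf'],back(f,q['point'],.061),q['point'])
rows([-131.4],.055)
E
```

```text
[0.52166483 0.15011448 0.1302481 ] 0.023107179512305256 [-0.13  0.41 -0.33  1.95  0.17  0.82 -1.28]
0.97 [0.60352537 0.24799361 0.061     ] [249.4, 21.8]
0.91 [0.52030447 0.15251479 0.061     ] [251.3, 200.8]
0.83 [0.62319954 0.18776819 0.061     ] [328.0, 74.0]
0.66 [0.5022869  0.20959193 0.061     ] [184.5, 163.4]
-131.4 [-0.0, -0.003, 0.302, 0.0, -0.0, -0.001]
```

Request:
apply_moves(
  rows=[
    [0, -0.003, 0.1, 0, 0, 0],
    [0, -0.003, 0.2, 0, 0, 0],
    [0, -0.003, 0.28, 0, 0, 0],
    [0, -0.003, 0.3, 0, 0, 0],
    [0, -0.003, 0.3, 0, 0, 0],
  ],
)

```text
clock: 12.22
tcp_pos: [0.5216, 0.1501, 0.0558]
orientation: [-2.866, -1.286, -0.0]
contact_force: [0.5, 0.1, 0.4]
grip_width: 0.0229
gripper_force: 0.0
```

```bash
python3 - <<'E'
from fit import *
o=r.get_obs();print(o['tcp_pos'],o['contact_force'])
rows([-122,-113,-104,-95,-86],.056)
E
```

```text
[0.52162447 0.1501061  0.0557813 ] [0.54369265 0.06446793 0.42518678]
-122 [0.004, 0.039, -0.001, -0.0, -0.0, -0.108]
-113 [0.014, 0.078, -0.001, -0.0, -0.0, -0.208]
-104 [0.029, 0.114, -0.001, -0.0, -0.0, -0.308]
-95 [0.05, 0.147, -0.001, -0.0, -0.0, -0.408]
-86 [0.076, 0.177, -0.001, -0.0, -0.0, -0.507]
```

Request:
apply_moves(
  rows=[
    [0.004, 0.039, 0, 0, 0, -0.108],
    [0.014, 0.078, 0, 0, 0, -0.208],
    [0.029, 0.114, 0, 0, 0, -0.308],
    [0.05, 0.147, 0, 0, 0, -0.408],
    [0.076, 0.177, 0, 0, 0, -0.507],
  ],
)

```text
clock: 12.85
tcp_pos: [0.5656, 0.1361, 0.0563]
orientation: [-2.135, -2.301, 0.001]
contact_force: [-7.5, 3.5, 1.2]
grip_width: 0.0226
gripper_force: 3.7
```

```bash
python3 - <<'E'
from fit import *
o=r.get_obs();print(o['tcp_pos'],o['contact_force'],o['grip_width'])
rows([-77,-68,-59,-50,-41],.056)
E
```

```text
[0.56560783 0.13614175 0.05630252] [-7.48773591  3.52919622  1.22265198] 0.022610840231242504
-77 [-0.002, 0.046, 0.001, -0.001, -0.001, -0.097]
-68 [0.007, 0.085, 0.001, -0.001, -0.001, -0.197]
-59 [0.022, 0.121, 0.001, -0.001, -0.001, -0.297]
-50 [0.042, 0.155, 0.001, -0.001, -0.001, -0.397]
-41 [0.068, 0.185, 0.001, -0.001, -0.001, -0.497]
```

Pushing works with about 8 N. Continue.

Request:
apply_moves(
  rows=[
    [0.0, 0.046, 0, 0, 0, -0.097],
    [0.007, 0.085, 0, 0, 0, -0.197],
    [0.022, 0.121, 0, 0, 0, -0.297],
    [0.042, 0.155, 0, 0, 0, -0.397],
    [0.068, 0.185, 0, 0, 0, -0.497],
  ],
)

```text
clock: 13.48
tcp_pos: [0.6105, 0.1539, 0.0559]
orientation: [-1.101, -2.94, 0.006]
contact_force: [-8.2, -1.7, 2.4]
grip_width: 0.0231
gripper_force: 3.3
```

```bash
python3 - <<'E'
from fit import *
o=r.get_obs();print(o['tcp_pos'],o['contact_force'],o['grip_width'])
rows([-32,-23,-14,-5,4],.056)
E
```

```text
[0.61048305 0.15387581 0.05588147] [-8.19581328 -1.71948611  2.42611411] 0.023130379638506608
-32 [0.01, 0.047, -0.001, -0.003, -0.001, -0.101]
-23 [0.019, 0.086, -0.001, -0.002, -0.001, -0.201]
-14 [0.034, 0.122, -0.001, -0.002, -0.001, -0.301]
-5 [0.055, 0.156, -0.001, -0.002, -0.002, -0.401]
4 [0.081, 0.186, -0.001, -0.002, -0.002, -0.501]
```

Request:
apply_moves(
  rows=[
    [0.008, 0.047, 0, 0, 0, -0.101],
    [0.018, 0.086, 0, 0, 0, -0.201],
    [0.034, 0.122, 0, 0, 0, -0.301],
    [0.055, 0.156, 0, 0, 0, -0.401],
    [0.081, 0.186, 0, 0, 0, -0.501],
  ],
)

```text
clock: 14.1
tcp_pos: [0.6282, 0.1998, 0.0558]
orientation: [0.107, -3.139, 0.008]
contact_force: [-2.3, -6.2, -0.3]
grip_width: 0.0232
gripper_force: 3.3
```

```bash
python3 - <<'E'
from fit import *
o=r.get_obs();print(o['tcp_pos'],o['contact_force'],o['grip_width'],o['joints'].round(2))
rows([12,20,28,34,40],.056)
E
```

```text
[0.62816689 0.19979755 0.05582726] [-2.32773044 -6.18723307 -0.33867646] 0.023238273486890868 [ 0.15  0.8  -0.82  1.68  0.69  0.98  0.71]
12 [0.011, 0.045, -0.001, -0.003, -0.001, -0.09]
20 [0.018, 0.08, -0.001, -0.003, -0.001, -0.179]
28 [0.03, 0.113, -0.001, -0.003, -0.001, -0.268]
34 [0.043, 0.136, -0.001, -0.003, -0.001, -0.334]
40 [0.057, 0.158, -0.002, -0.003, -0.001, -0.401]
```

Request:
apply_moves(
  rows=[
    [0.01, 0.045, 0, 0, 0, -0.09],
    [0.018, 0.08, 0, 0, 0, -0.179],
    [0.03, 0.113, 0, 0, 0, -0.268],
    [0.043, 0.136, 0, 0, 0, -0.334],
    [0.057, 0.158, 0, 0, 0, -0.401],
  ],
)

```text
clock: 14.72
tcp_pos: [0.6139, 0.2384, 0.0564]
orientation: [-1.069, 2.951, -0.007]
contact_force: [1.7, -1.2, 0.4]
grip_width: 0.0235
gripper_force: 0.1
```

```bash
python3 - <<'E'
from fit import *
o=r.get_obs();print(o['tcp_pos'],o['contact_force'],o['grip_width'])
d=o['tcp_pos'][:2]-C;print('tool ang',np.degrees(np.arctan2(d[1],d[0])),np.hypot(*d))
f=r.grab_frame('wrist');save(f,'w6.png',s=1.4)
for t,z in [('red_mark',.049),('pointer',.041),('header_tip',.077),('peg60',.061)]:
    for q in r.landmark_of(f,t)[:4]:
        p=back(f,q['point'],z);d=p[:2]-C;print(t,np.round(q['conf'],2),np.round(q['point'],1),p.round(4),np.degrees(np.arctan2(d[1],d[0])).round(1),np.hypot(*d).round(4))
rows([45,49,53,56,58.5],.056)
E
```

```text
[0.61390944 0.2383746  0.0563753 ] [ 1.71825053 -1.1883503   0.42936728] 0.023477245096717943
tool ang 38.55469269659283 0.06510045261978058
red_mark 0.6 [341.2 196.9] [0.5607 0.2608 0.049 ] 92.1 0.063
red_mark 0.36 [259.3 138.4] [0.5653 0.2039 0.049 ] 69.5 0.0065
pointer 0.84 [396.2 180.9] [0.5336 0.2822 0.041 ] 109.2 0.0893
header_tip 0.66 [347.1 206.6] [0.5602 0.2527 0.077 ] 92.9 0.055
peg60 0.83 [243.5 243.8] [0.614  0.2334 0.061 ] 34.9 0.0622
peg60 0.8 [147.2 174.9] [0.6148 0.1706 0.061 ] -27.7 0.0585
peg60 0.77 [388.6  79.2] [0.5056 0.2304 0.061 ] 150.4 0.066
45 [0.011, 0.016, 0.002, -0.001, 0.001, -0.059]
49 [0.014, 0.034, 0.002, -0.001, 0.001, -0.104]
53 [0.017, 0.051, 0.002, -0.001, 0.001, -0.148]
56 [0.02, 0.064, 0.002, -0.001, 0.001, -0.182]
58.5 [0.024, 0.074, 0.002, -0.001, 0.001, -0.209]
```

View pics/w6.png

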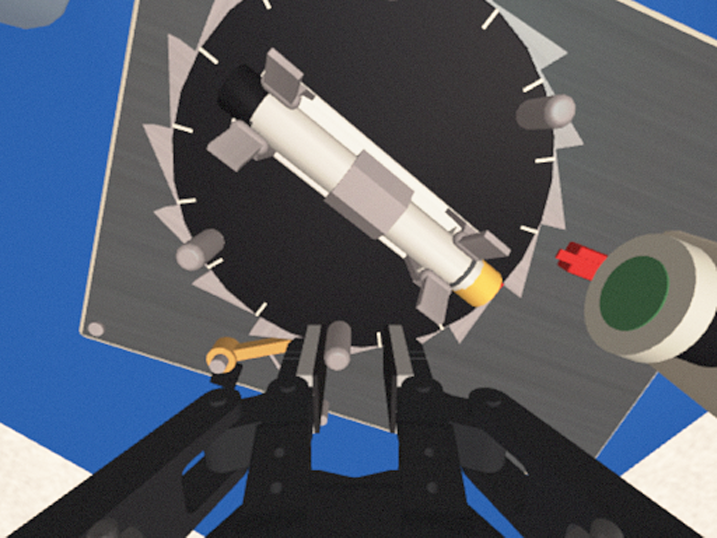

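The picture shows peg300 between the fingers at (338,340), the red end near (480,285) still short of the pointer (580,260), and the probe seated. About 15 degrees are left.

Request:
apply_moves(
  rows=[
    [0.01, 0.016, 0.002, 0, 0, -0.059],
    [0.012, 0.034, 0.002, 0, 0, -0.104],
    [0.016, 0.051, 0.002, 0, 0, -0.148],
    [0.019, 0.064, 0.002, 0, 0, -0.182],
    [0.022, 0.074, 0.002, 0, 0, -0.209],
  ],
)

```text
clock: 15.6
tcp_pos: [0.5976, 0.2518, 0.0563]
orientation: [-1.533, 2.737, -0.003]
contact_force: [5.8, 0.5, 0.8]
grip_width: 0.0231
gripper_force: 1.8
```

```bash
python3 - <<'E'
from fit import *
f=r.grab_frame('wrist')
o=r.get_obs();print(o['tcp_pos'],o['contact_force'],o['grip_width'])
d=o['tcp_pos'][:2]-C;print('tool ang',np.degrees(np.arctan2(d[1],d[0])),np.hypot(*d))
for t,z in [('red_mark',.049),('pointer',.041),('header_tip',.077),('peg60',.061)]:
    for q in r.landmark_of(f,t)[:4]:
        p=back(f,q['point'],z);d=p[:2]-C;print(t,np.round(q['conf'],2),np.round(q['point'],1),p.round(4),np.degrees(np.arctan2(d[1],d[0])).round(1),np.hypot(*d).round(4))
rows([54,60],.056)
E
```

```text
[0.59598844 0.25248737 0.05601652] [ 4.56451076 -0.77919257  1.06132675] 0.022776918077475877
tool ang 58.90083789596858 0.06386661944552717
red_mark 0.87 [343.9 196.9] [0.5391 0.2571 0.049 ] 112.0 0.0639
pointer 0.59 [367.3 222.1] [0.5332 0.2835 0.041 ] 109.2 0.0907
header_tip 0.96 [343.5 210.3] [0.5448 0.2492 0.077 ] 109.5 0.0545
peg60 0.77 [387.8  82.6] [0.4989 0.211  0.061 ] 168.4 0.0654
peg60 0.65 [240.5 248.1] [0.6025 0.2488 0.061 ] 52.2 0.0645
peg60 0.55 [146.4 180.6] [0.6227 0.1904 0.061 ] -7.1 0.0602
54 [0.003, -0.025, -0.002, -0.0, 0.001, 0.051]
60 [0.002, 0.002, -0.002, -0.0, 0.001, -0.016]
```

Request:
apply_moves(
  rows=[
    [0.002, 0.003, 0, 0, 0, -0.018],
    [0.002, 0.003, 0, 0, 0, -0.018],
    [0.003, -0.025, 0, 0, 0, 0.05],
    [0.008, -0.047, 0, 0, 0, 0.105],
    [0.008, -0.047, 0, 0, 0, 0.105],
  ],
)

```text
clock: 16.48
tcp_pos: [0.6028, 0.244, 0.0544]
orientation: [1.307, -2.854, 0.0]
contact_force: [-0.1, -0.2, -0.6]
grip_width: 0.0228
gripper_force: 0.0
```

```bash
python3 - <<'E'
from fit import *
f=r.grab_frame('wrist')
o=r.get_obs();print(o['tcp_pos'],o['contact_force'],o['grip_width'])
for t,z in [('red_mark',.049),('pointer',.041),('header_tip',.077),('peg60',.061)]:
    for q in r.landmark_of(f,t)[:4]:
        p=back(f,q['point'],z);d=p[:2]-C;print(t,np.round(q['conf'],2),np.round(q['point'],1),p.round(4),np.degrees(np.arctan2(d[1],d[0])).round(1),np.hypot(*d).round(4))
rows([48.6],.056)
E
```

```text
[0.60265602 0.24440342 0.05451999] [-0.49397366 -0.29615509  0.38161489] 0.023307191671481122
red_mark 0.91 [353.6 192.1] [0.5399 0.259  0.049 ] 110.7 0.0654
pointer 0.87 [380.5 210.7] [0.5339 0.2835 0.041 ] 108.8 0.0905
header_tip 0.84 [355.4 203.7] [0.5441 0.25   0.077 ] 109.9 0.0555
peg60 0.95 [254.7 259.2] [0.6047 0.2498 0.061 ] 51.2 0.0667
peg60 0.77 [377.   68.8] [0.4995 0.2112 0.061 ] 168.1 0.0649
peg60 0.71 [150.7 203.1] [0.6238 0.1891 0.061 ] -8.2 0.0614
48.6 [-0.005, -0.004, -0.004, 0.0, -0.0, 0.007]
```

Request:
apply_moves(
  rows=[
    [-0.005, -0.004, -0.1, 0, 0, 0],
    [-0.005, -0.004, -0.25, 0, 0, 0],
    [-0.1, 0, -0.4, 0, 0, 0.0],
    [-0.25, 0, -0.5, 0, 0, 0.0],
    [-0.25, 0, -0.5, 0, 0, 0.0],
  ],
  claw=0,
)

```text
clock: 17.35
tcp_pos: [0.646, 0.2956, 0.1849]
orientation: [-1.307, 2.85, 0.005]
contact_force: [-0.6, -0.3, -0.1]
grip_width: 0.0003
gripper_force: 0.0
```

```bash
python3 - <<'E'
from fit import *
f=r.grab_frame('wrist');save(f,'w7.png',s=1.4)
o=r.get_obs();print(o['tcp_pos'],o['contact_force'],o['grip_width'])
for t,z in [('red_mark',.049),('pointer',.041),('header_tip',.077),('probe_center',.077),('peg60',.061)]:
    for q in r.landmark_of(f,t)[:4]:
        p=back(f,q['point'],z);d=p[:2]-C;print(t,np.round(q['conf'],2),np.round(q['point'],1),p.round(4),np.degrees(np.arctan2(d[1],d[0])).round(1),np.hypot(*d).round(4))
E
```

```text
[0.64498208 0.2935224  0.18266615] [-0.32077071 -0.56987072  0.21395397] -5.967942302189311e-05
red_mark 0.57 [310.5  73.8] [0.5414 0.2566 0.049 ] 110.2 0.0626
pointer 0.63 [332.7  91.7] [0.5334 0.2838 0.041 ] 109.0 0.091
header_tip 0.85 [306.6  67.3] [0.5458 0.2482 0.077 ] 108.8 0.0533
probe_center 0.29 [255.6  32.9] [0.5612 0.2021 0.077 ] 112.7 0.0047
peg60 0.78 [194.3  72.8] [0.62   0.1888 0.061 ] -9.0 0.0577
peg60 0.71 [253.7 112.5] [0.6025 0.248  0.061 ] 51.8 0.0639
peg60 0.4 [256.   46.5] [0.5657 0.2082 0.061 ] 75.5 0.0107
peg60 0.33 [309.7  72.9] [0.5436 0.2545 0.061 ] 108.9 0.0599
```

View pics/w7.png

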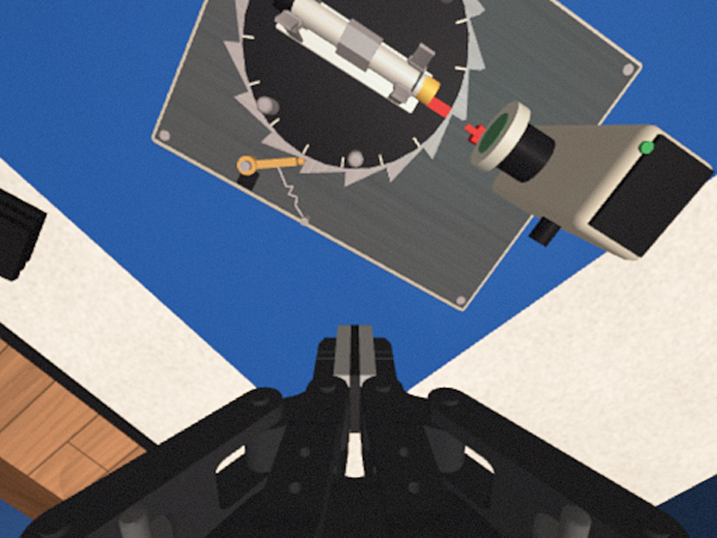

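The picture shows the red line (440,107) in line with the red pointer (472,130), the pawl tip (300,161) at the ring, and the probe in its clips. Next I check the dial fit, then press the hexagon with shut fingers to test that the probe is seated.

```bash
python3 - <<'E'
from fit import *
f=r.grab_frame('wrist')
fit(f,(310.5,73.8),{300:(253.7,112.5),240:(194.3,72.8)},(335.5,92),(.563,.198),(1.9,1.89))
print(r.get_obs()['tcp_pos'],move([.563,.198,.12],Rd(229)))
E
```

```text
axis [0.5567 0.1954] red deg 107.98 ptr deg 107.81 dial 0.17 res px [ 3.   1.2  0.8 -0.3 -2.6  0.1 -1.2 -0.8]
[0.64427405 0.29061325 0.17935503] [0.4925, 0.0036, 0.2382, -0.0, -0.001, 0.0017]
```

Request:
apply_moves(
  rows=[
    [0.2, 0.002, 0, 0, 0, 0],
    [0.4, 0.004, 0, 0, 0, 0],
    [0.49, 0.004, 0.1, 0, 0, 0],
    [0.49, 0.004, 0.22, 0, 0, 0],
    [0.49, 0.004, 0.24, 0, 0, 0],
  ],
)

```text
clock: 18.32
tcp_pos: [0.5626, 0.198, 0.1182]
orientation: [1.305, -2.854, 0.001]
contact_force: [-0.1, 0.9, 0.5]
grip_width: 0.0
gripper_force: 0.0
```

```bash
python3 - <<'E'
from fit import *
print(r.get_obs()['tcp_pos'],r.get_obs()['contact_force'],move([.563,.198,.088],Rd(229)))
E
```

```text
[0.56255666 0.19804963 0.11818433] [-0.10191073  0.90655818  0.53114267] [-0.0014, -0.0016, 0.1207, 0.0008, -0.0023, 0.0016]
```

Request:
apply_moves(
  rows=[
    [0, 0, 0.06, 0, 0, 0],
    [0, 0, 0.1, 0, 0, 0],
    [0, 0, 0.12, 0, 0, 0],
    [0, 0, 0.12, 0, 0, 0],
  ],
)

```text
clock: 18.82
tcp_pos: [0.5637, 0.1999, 0.0899]
orientation: [1.307, -2.856, -0.0]
contact_force: [-0.0, -0.1, 0.2]
grip_width: -0.0
gripper_force: 0.0
```

Request:
apply_moves(
  rows=[
    [0, 0, 0.005, 0, 0, 0],
    [0, 0, 0.01, 0, 0, 0],
    [0, 0, 0.015, 0, 0, 0],
  ],
)

```text
clock: 19.2
tcp_pos: [0.5639, 0.1997, 0.0864]
orientation: [-1.307, 2.857, -0.0]
contact_force: [-0.1, -0.5, 0.7]
grip_width: -0.0004
gripper_force: 0.0
```

The fingers are at z = 86.4 mm with no contact, so the probe is not standing proud. One gentle press, then withdraw.

Request:
apply_moves(
  rows=[
    [0, 0, 0.006, 0, 0, 0],
    [0, 0, 0.01, 0, 0, 0],
  ],
)

```text
clock: 19.45
tcp_pos: [0.5641, 0.1998, 0.0852]
orientation: [-1.307, 2.857, -0.002]
contact_force: [-2.9, -3.4, 17.8]
grip_width: 0.0
gripper_force: 8.7
```

Request:
apply_moves(
  rows=[
    [0, 0, -0.1, 0, 0, 0],
    [0, 0, -0.3, 0, 0, 0],
    [0.15, 0, -0.5, 0, 0, 0],
    [0.35, 0, -0.6, 0, 0, 0],
    [0.55, 0, -0.6, 0, 0, 0],
  ],
)

```text
clock: 20.08
tcp_pos: [0.4742, 0.0961, 0.2366]
orientation: [-1.307, 2.852, -0.003]
contact_force: [1.0, -1.2, -0.4]
grip_width: 0.0001
gripper_force: 0.0
```

Request:
apply_moves(
  rows=[
    [0.2, 0, 0, 0, 0, 0],
    [0.4, 0, 0, 0, 0, 0],
    [0.4, 0, 0, 0, 0, 0],
  ],
)

```text
clock: 20.45
tcp_pos: [0.4066, 0.0157, 0.2338]
orientation: [1.295, -2.859, 0.008]
contact_force: [1.9, -0.4, -0.2]
grip_width: -0.0
gripper_force: 0.0
```

```bash
python3 - <<'E'
from fit import *
o=r.get_obs();print(o['tcp_pos'],o['contact_force'])
f=r.grab_frame('top')
for t,z in [('red_mark',.049),('pointer',.041),('header_tip',.077),('probe_center',.077),('peg60',.061),('bottle',0),('dish',0),('spool',.003)]:
    for q in r.landmark_of(f,t)[:4]:
        p=back(f,q['point'],z);d=p[:2]-C
        if t in('bottle','dish','spool') or np.hypot(*d)<.11:print(t,np.round(q['conf'],2),np.round(q['point'],1),p.round(4),np.degrees(np.arctan2(d[1],d[0])).round(1),np.hypot(*d).round(4))
E
```

```text
[0.406574   0.01574543 0.23376284] [ 1.88686207 -0.35844479 -0.19169648]
red_mark 0.95 [109.6 208.3] [0.5415 0.2532 0.049 ] 111.2 0.0595
pointer 0.9 [ 99.8 215.2] [0.5253 0.2802 0.041 ] 114.6 0.0906
header_tip 0.54 [107.8 204.5] [0.5461 0.2476 0.077 ] 108.7 0.0526
probe_center 0.69 [129.4 198.3] [0.5611 0.1951 0.077 ] -125.1 0.0033
peg60 0.78 [133.4 172.7] [0.6309 0.1936 0.061 ] -3.5 0.068
peg60 0.74 [125.4 226.6] [0.4928 0.2066 0.061 ] 172.9 0.0707
peg60 0.65 [110.6 184.7] [0.6001 0.2499 0.061 ] 54.6 0.064
peg60 0.63 [147.8 214. ] [0.5238 0.1523 0.061 ] -130.7 0.0601
bottle 0.77 [199.2 190.6] [0.5957 0.0335 0.    ] -78.8 0.1675
spool 0.52 [296.4 183.5] [ 0.6115 -0.2284  0.003 ] -83.5 0.429
```

```bash
python3 - <<'E'
from fit import *
f=r.grab_frame('top');a=f['pixels'];b=np.load('/tmp/top.npy')
def unwrap(im,z,rads,c):
    an=np.arange(0,360,.25);g=cv2.cvtColor(im,cv2.COLOR_RGB2GRAY).astype(np.float32);o=[]
    for rad in rads:
        P=np.array([proj(f,pol(c,np.radians(t),rad,z)) for t in an],np.float32);o.append(cv2.remap(g,P[:,0].reshape(-1,1),P[:,1].reshape(-1,1),cv2.INTER_LINEAR)[:,0])
    return np.array(o)
for nm,z,rads in(('ticks',.049,np.arange(.062,.070,.001)),('teeth',.043,np.arange(.074,.084,.001))):
  A,B=(unwrap(i,z,rads,(.5625,.197)) for i in(a,b))
  A-=A.mean(1,keepdims=True);B-=B.mean(1,keepdims=True)
  A=np.clip(A,-40,40);B=np.clip(B,-40,40)
  # absolute phase of the 16-fold pattern, and correlation between pictures
  n=[np.angle((X*np.exp(-16j*np.radians(np.arange(0,360,.25)))).sum())/16*180/np.pi for X in(A,B)]
  s=np.arange(-44,45);c=[(np.roll(B,k,1)*A).sum() for k in s];print(nm,'16-fold phase now/start',np.round(n,2),'best shift deg',s[np.argmax(c)]*.25)
for nm,im in(('now',a),('start',b)):
  g=im.astype(int);m=((g[...,0]>110)&(g[...,1]<70)&(g[...,2]<70)).astype(np.uint8);m[:,180:]=0
  for l in range(1,(q:=cv2.connectedComponentsWithStats(m))[0]):
    p=back(f,q[3][l],.049);d=p[:2]-(.5625,.197);print(nm,q[2][l][4],q[3][l].round(1),np.degrees(np.arctan2(d[1],d[0])).round(1),np.hypot(*d).round(4))
E
```

```text
ticks 16-fold phase now/start [3.58 2.89] best shift deg 0.25
teeth 16-fold phase now/start [-2.57 -3.18] best shift deg 0.0
now 15 [109.1 208.6] 110.7 0.0615
now 22 [ 97.9 213.5] 111.8 0.0917
start 22 [155.  192.3] -71.6 0.0605
start 22 [ 97.9 213.5] 111.8 0.0917
```

Tick and tooth patterns match the start picture within 0.7 degrees. The dial is therefore resting on a tooth, with the red line at the pointer.

```bash
python3 -c "
from h import *
print(r.hand_in())"
```

```text
the job is handed in; nothing more can be done
None
```

The job is handed in: the probe is home in the clips with its gold end towards the red line, and the dial rests on its tooth with the red line at the pointer. I inferred that the pawl is down from that tooth position, and the dish was not re-detected in the final picture, though it stood untouched earlier.

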